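# Balance the loaded centrifuge rotor

## Task

The centrifuge rotor has been loaded out of balance: rearrange its six tubes so that each one sits directly opposite its twin (tall opposite tall, slim-necked opposite slim-necked, short opposite short), all six standing fully down in the buckets. The rotor is full, so park a tube in the empty rack while you swap the others round. Keep every tube upright and leave the timer and the vial where they are.

Things in the scene. Friction and masses are not known exactly. Their poses are not given: they have to be found in the camera images.
- tube_tall_1: Tall tube, 118 mm high, one of two alike: wide flat white screw cap, 34 mm across (36 over its ribs), at 104 to 118 mm above the foot. Body 29 mm across, foot conical (tip 10 mm wide, full width 16 mm up). 60 g. Origin at the foot tip, z up along the axis. In a bucket it stands 68 mm above the rim.
- tube_tall_2: Tall tube, 118 mm high, one of two alike: wide flat white screw cap, 34 mm across (36 over its ribs), at 104 to 118 mm above the foot. Body 29 mm across, foot conical (tip 10 mm wide, full width 16 mm up). 60 g. Origin at the foot tip, z up along the axis. In a bucket it stands 68 mm above the rim.
- tube_slim_1: Slim-necked tube, 106 mm high, one of two alike: above 68 mm it narrows to a neck 20 mm across (80 to 86 mm up) with a slim white cap, 22 mm across, at 86 to 106 mm above the foot. Body 29 mm across, foot conical (tip 10 mm wide, full width 16 mm up). 50 g. Origin at the foot tip, z up along the axis. In a bucket it stands 56 mm above the rim.
- tube_slim_2: Slim-necked tube, 106 mm high, one of two alike: above 68 mm it narrows to a neck 20 mm across (80 to 86 mm up) with a slim white cap, 22 mm across, at 86 to 106 mm above the foot. Body 29 mm across, foot conical (tip 10 mm wide, full width 16 mm up). 50 g. Origin at the foot tip, z up along the axis. In a bucket it stands 56 mm above the rim.
- tube_short_1: Short tube, 86 mm high, one of two alike: wide white cap, 34 mm across (36 over its ribs), at 66 to 80 mm above the foot, and on it a dark steel hexagon nut, 20 mm across, whose top is at 86 mm. Body 29 mm across, foot conical (tip 10 mm wide, full width 16 mm up). 40 g. Origin at the foot tip, z up along the axis. In a bucket it stands 36 mm above the rim.
- tube_short_2: Short tube, 86 mm high, one of two alike: wide white cap, 34 mm across (36 over its ribs), at 66 to 80 mm above the foot, and on it a dark steel hexagon nut, 20 mm across, whose top is at 86 mm. Body 29 mm across, foot conical (tip 10 mm wide, full width 16 mm up). 40 g. Origin at the foot tip, z up along the axis. In a bucket it stands 36 mm above the rim.
- rotor: Swing-out centrifuge rotor on a stand, fixed, 200 mm across: dark hub, six arms, six aluminium buckets that hang plumb and do not swing here. Origin on its axis at bench level, z up. Bucket centres 80 mm from the axis, at 0, 60 .. 300 degrees from its x axis. Each takes any tube: bore 34 mm, outside 41, floor at z = 20 mm, rim at 70. Hub nut up to 83 mm. Tubes lean a degree or two in it.
- rack: Empty white plastic rack for such tubes, 160 x 56 mm and 54 mm high, fixed. Origin at the centre of its underside, x along its length, +z up. Three holes 34 mm across, at x = -50, 0 and +50 mm on its middle line, rims 54 mm and floor 6 mm above the bench.
- timer: Bystander: white bench timer with a red dial, 66 x 66 x 47 mm, loose. Origin at the centre of its underside. Not to be moved.
- vial: Bystander: white-capped vial, 41 mm across and 94 mm high, loose. Origin at the centre of its underside. Not to be moved.
Not all that is in view belongs to the job. Leave any blue or purple look-alike of the tube_short_1 alone.

How it is judged:
By the outcome, as a careful person would: the job done as asked, in the order asked, and still so for the second after the job is handed in, with the robot touching nothing.
It also fails if it takes over 104 s, if anything falls off the work surface, if the arm or the gripper's body presses on something with over 40 N, if the wrist force passes 120 N, or if a joint passes its speed limit or range.

## Robot

A 6-joint arm with a two-finger parallel gripper is mounted at the origin on a cart in front of the work surface, level with it; the furniture and walls round the work are solid. World frame = base frame: x ahead of the robot, y to its left, z up, the work surface at z = 0. Lengths are in mm, angles in rad, forces in N, time in s.
With the tool pointing down it reaches from about 400 to 825 mm from the base axis. Payload 7 kg.
Tool frame: the origin (TCP) lies at the very end of the fingers, on their centre line; the grasp point (between the pads) lies 19 mm behind it; z points along the fingers, y is the line along which they close (so a half turn about z gives the same grasp; the last joint's range is limited). The gripper opens to 85 mm and grips with 20 to 120 N. Pads are 22 mm wide; open, the fingers measure 114 mm over their backs; the gripper's body (76 mm by 85 mm) begins 54 mm behind the grasp point. The pads swing forward as they close: fully open they stand 13 mm farther back than shut.
Start: joints at [0.288, 0.359, 0.012, 0, -1.224, -0.288], TCP at [674.978, -0.019, 231.302] pointing down, gripper open.
Joint ranges: [-3.07, 3.07], [-1.43, 2.12], [-1.02, 1.25], [-3.03, 1.67], [-3.05, -0], [-3.03, 3.03]. Speed limits (rad/s): [2.39, 2.39, 3.01, 3.14, 3.14, 3.14].

## Interface

Orientations are given as a unit quaternion [x, y, z, w].
In Python, from bench import ctrl gives the robot as it stands.
- The arm moves only by the shell command python3 -m crank 'ROWS' [FORCE]. ROWS is JSON, one flat list of numbers, 5 for each row, row after row: the shift along the tool's x, y, z in m, then the turn about the tool's z in rad, then the closure, from -1 (fully open) to 1 (shut). A call has 1 to 8 rows; each row is the pose to reach, as a shift and turn from the pose commanded when the call began, along the tool's axes at that moment; what a row does not reach only later rows make up. A row lasts 1/12 s, in which the tool goes at most 41.7 mm and 7.16 degrees, less where a joint would pass 70% of its speed; a pose out of reach is approached as far as the arm can. A call with a gripper value outside its range is refused whole. The fingers move at their own pace and stop on an object; FORCE is the grip in N (left out, the last holds). Time passes only in rows, so rows that repeat a pose let the fingers close. It gives the time, the measured TCP pose, the force, the opening and the grip force at its end, in the units of the state.
- ctrl.sense(): the state, without advancing time (a new reading comes with each control period).
- ctrl.get_image(name): name is "scene" or "side" or "wrist"; returns the picture (400x640x3 uint8, red, green, blue); there is no depth.
- ctrl.camera_params(name): a dict with "mtx" (3x3 intrinsics, pixels), "rvec" (rotation vector, rad) and "tvec" (3), from world to camera coordinates, as OpenCV has them; the wrist camera has in their place "tool_from_camera" (4x4, takes a point from camera to tool coordinates, whose origin is the TCP and whose axes are the flange's). Camera axes: x right, y down, z forward; pixel columns grow to the right and rows downward; lengths in mm; the calibration is good to about 2 mm. A picture is of the moment at which its call begins: read the wrist's pose just before it. camera_params takes no time and is no camera call.
- ctrl.hand_in(): hands the job in; it is judged then, once.
The state is a dict: "clock": time; "joints": joint angles; "dq": joint speeds; "tau": joint torques, N m; "ee_pos": TCP position; "eef_rot": TCP orientation; "wrist_force": force on the tool from outside, world axes, zero at the start; "wrist_torque": the same for the moment, N m; "gripper_width": finger opening in mm; "grasp_force": force on a finger pad.
Only numpy, scipy, OpenCV 4.12 (cv2) and the standard library are available. Lean on these libraries where they do the work, as an engineer would, in place of code of your own. Each camera call takes 0.05 s, during which the arm holds its last target. There are 200 camera calls.

## Working session

There is one attempt and no reset: what is moved stays moved. The work goes in short steps, Python scripts to look and compute and a shell command to move; the robot and the scene stay as the last step left them, time stands still between calls to the robot, and variables do not carry over. Pictures are saved under pics/ and viewed, at most 14 in all, crops included, and the job is handed in when it is done.

```bash
ls; mkdir -p pics; python3 - <<'E'
from bench import ctrl
import cv2
s=ctrl.sense();print(s)
for n in("scene","side","wrist"):
    im=ctrl.get_image(n);cv2.imwrite(f"pics/{n}0.png",cv2.cvtColor(im,cv2.COLOR_RGB2BGR));print(n,ctrl.camera_params(n))
E
```

```text
pics
{'clock': 0.0, 'joints': array([ 2.88119263e-01,  3.59380002e-01,  1.10500088e-02, -3.44001691e-04,
       -1.22411947e+00, -2.88071001e-01]), 'dq': array([ 0.00200968, -0.00111862,  0.00088679,  0.0008312 ,  0.00033327,
        0.00034344]), 'tau': array([ 2.55543900e-04, -5.83324420e+01,  2.93422562e+01,  6.93659976e+00,
       -6.00149287e-03, -1.14765509e-06]), 'ee_pos': array([ 6.74506161e+02, -1.94135289e-02,  2.30365403e+02]), 'eef_rot': array([-7.07082174e-01,  7.07130886e-01,  5.36450163e-04, -6.49296817e-04]), 'wrist_force': array([0.06872231, 0.15706295, 0.1694633 ]), 'wrist_torque': array([ 0.00935122,  0.04454574, -0.00701082]), 'grasp_force': 0.0, 'gripper_width': 85.574120671818}
scene {'mtx': array([[447.89073471,   0.        , 320.22823617],
       [  0.        , 447.89073471, 197.61987636],
       [  0.        ,   0.        ,   1.        ]]), 'rvec': array([ 2.03895686, -1.1468448 ,  0.53992676]), 'tvec': array([-297.86888646,  299.74824098, 1010.17298866])}
side {'mtx': array([[393.52056466,   0.        , 319.27635278],
       [  0.        , 393.52056466, 199.90688799],
       [  0.        ,   0.        ,   1.        ]]), 'rvec': array([ 1.92241845, -0.05510329,  0.00273797]), 'tvec': array([-492.68022383,   60.91597405, 1072.2674021 ])}
wrist {'mtx': array([[343.76317902,   0.        , 326.56367011],
       [  0.        , 343.76317902, 201.84863556],
       [  0.        ,   0.        ,   1.        ]]), 'tool_from_camera': array([[ 1.07505405e-03, -9.59334962e-01, -2.82268090e-01,
         7.16200818e+01],
       [ 9.99998794e-01,  7.14904431e-04,  1.37890168e-03,
        -7.33894288e-01],
       [-1.12103388e-03, -2.82269232e-01,  9.59334573e-01,
        -1.42705810e+02],
       [ 0.00000000e+00,  0.00000000e+00,  0.00000000e+00,
         1.00000000e+00]])}
```

View pics/scene0.png

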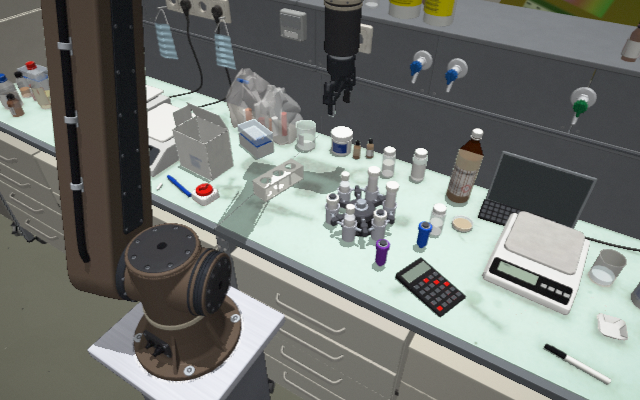

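View pics/side0.png

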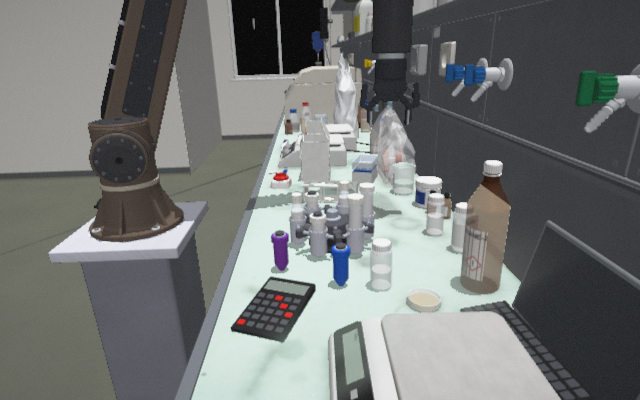

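View pics/wrist0.png

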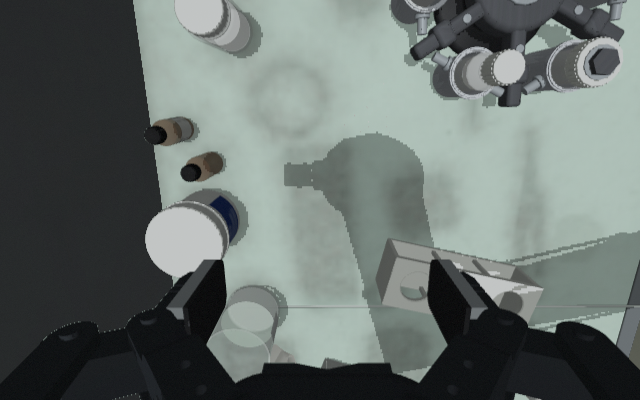

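The scene view shows the full rotor at about (362,210), the rack at (278,180), the timer with its red dial at (205,192), and purple and blue look-alikes at (382,252) and (424,234). The wrist view shows the rack at (460,280) and part of the rotor at the top right.

```bash
cat > h.py <<'E'
import numpy as np,cv2
from bench import ctrl
from scipy.spatial.transform import Rotation as R
def snap(n,name=None):
    s=ctrl.sense(); im=cv2.cvtColor(ctrl.get_image(n),cv2.COLOR_RGB2BGR)
    if name: cv2.imwrite(f"pics/{name}.png",im)
    return im,s
def cam(n,s=None):   # K, R(cam->world), C
    p=ctrl.camera_params(n);K=p["mtx"]
    if n=="wrist":
        T=p["tool_from_camera"];Rt=R.from_quat(s["eef_rot"]).as_matrix()
        return K,Rt@T[:3,:3],Rt@T[:3,3]+s["ee_pos"]
    Rm=cv2.Rodrigues(p["rvec"])[0];return K,Rm.T,-Rm.T@p["tvec"]
def ray(c,uv,z):
    K,Rw,C=c;d=Rw@np.linalg.solve(K,[uv[0],uv[1],1.]);return (C+d*(z-C[2])/d[2]).round(1)
def proj(c,P):
    K,Rw,C=c;p=K@(Rw.T@(np.array(P,float)-C));return (p[:2]/p[2]).round(1)
E
python3 - <<'E'
from h import *
c=cam("scene")
print("rotor",ray(c,(362,210),70),"rack",ray(c,(278,178),54),"timer",ray(c,(205,190),47),"purple",ray(c,(382,245),80),"blue",ray(c,(424,226),80),"vial?",ray(c,(439,210),94),ray(c,(389,152),94),ray(c,(420,153),94))
im=cv2.imread("pics/scene0.png")
cv2.imwrite("pics/sc1.png",cv2.resize(im[140:290,230:450],None,fx=3.6,fy=3.6,interpolation=cv2.INTER_CUBIC))
w=ctrl.sense();c=cam("wrist",w)
print("rack wrist",[ray(c,p,54) for p in [(390,240),(542,285),(414,285),(510,300)]])
E
```

```text
rotor [ 496.4 -181.    70. ] rack [508.3 107.2  54. ] timer [356.2 261.6  47. ] purple [ 396.8 -286.2   80. ] blue [ 515.3 -350.4   80. ] vial? [ 578.9 -365.5   94. ] [ 755.3 -141.    94. ] [ 801.1 -225.    94. ]
rack wrist [array([611.1,  62.1,  54. ]), array([449.7, 112.7,  54. ]), array([583.4, 112.7,  54. ]), array([480.4, 130.5,  54. ])]
```

View pics/sc1.png

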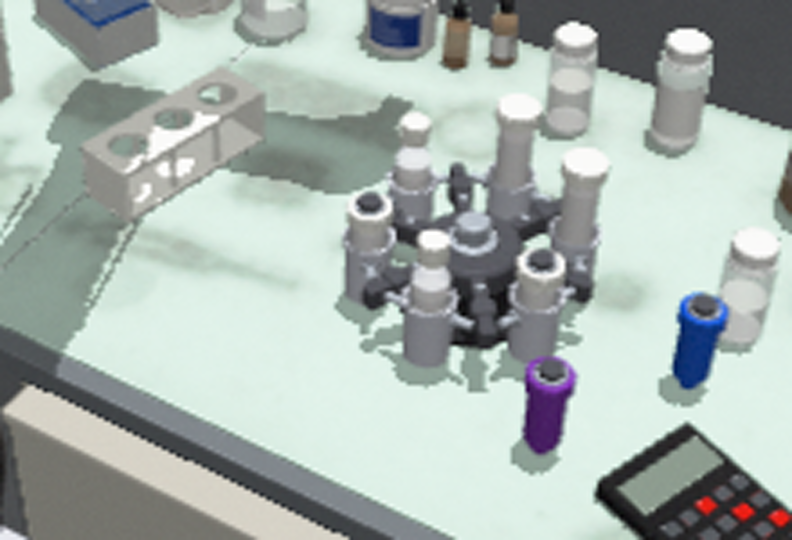

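The enlarged crop shows the ring clockwise: A slim (413,125), B tall (517,110), C tall (583,160), D short (540,262), E slim (433,240), F short (370,205). Their caps are all white. The purple and blue ones are the decoys. My plan is a 3-cycle: B goes to the rack, A to B, F to A, and the rack tube to F. First I'll take a closer look from above.

```bash
python3 -m crank '[0.115,0.175,-0.07,0,-0.2, 0.115,0.175,-0.07,0,-0.2, 0.115,0.175,-0.07,0,-0.2, 0.115,0.175,-0.07,0,-0.2, 0.115,0.175,-0.07,0,-0.2, 0.115,0.175,-0.07,0,-0.2, 0.115,0.175,-0.07,0,-0.2, 0.115,0.175,-0.07,0,-0.2]' 30
python3 - <<'E'
from h import *
snap("wrist","w1")
print(ctrl.sense()["gripper_width"])
E
```

```text
clock: 0.82
ee_pos: [499.7, -115.3, 302.0]
eef_rot: [-0.707, 0.707, -0.0, 0.001]
wrist_force: [0.2, 0.3, -0.5]
gripper_width: 51.1
grasp_force: 0.0
51.49438187882677
```

View pics/w1.png

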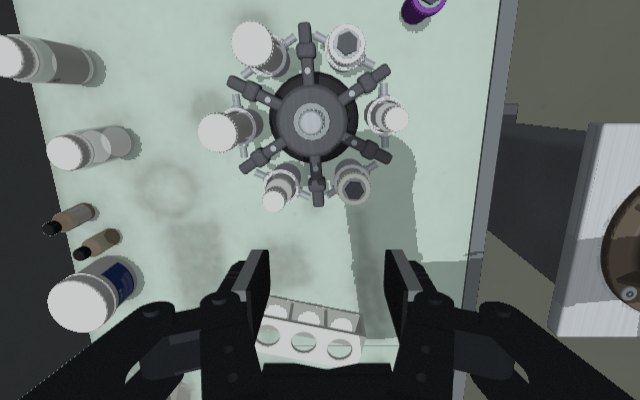

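The wrist view shows tall caps at (252,44) and (217,132), slim caps at (274,200) and (397,119), and nuts at (353,189) and (348,43). The rack holes are at (268,335), (303,343) and (340,349), and the hub nut is at (311,123).

```bash
python3 - <<'E'
from h import *
im=cv2.imread("pics/w1.png");s=ctrl.sense();c=cam("wrist",s);cs=cam("scene");g=cv2.cvtColor(im,cv2.COLOR_BGR2GRAY)
def blob(mask,uv,r):
    m=np.zeros_like(mask);cv2.circle(m,uv,r,255,-1);m&=mask
    n,l,st,ce=cv2.connectedComponentsWithStats(m);i=1+np.argmax(st[1:,4]);
    (cx,cy),rr=cv2.minEnclosingCircle(np.argwhere(l==i)[:,::-1].astype(np.float32));return ce[i].round(1),st[i,4],round(rr,1)
br=cv2.inRange(im,(215,215,215),(255,255,255));dk=cv2.inRange(g,0,95)
P={}
for k,uv,z,r,m in [("C",(252,44),138,24,br),("B",(217,132),138,24,br),("A",(274,200),126,14,br),("E",(397,119),126,14,br),("F",(353,189),106,12,dk),("D",(348,43),106,12,dk)]:
    b=blob(m,uv,r);P[k]=ray(c,b[0],z);print(k,b,P[k],"px/mm r",b[2]*(c[2][2]-z)/344)
ctr=sum(P.values())/6;print("ctr",ctr,"hub",ray(c,(311.5,122.5),83))
for k in P:
    d=P[k]-ctr;print(k,np.hypot(*d[:2]).round(1),np.degrees(np.arctan2(d[1],d[0])).round(1))
for p in [(268,335),(303.5,343),(340,349)]:print("hole",ray(c,p,54))
sc=[(281-0,0)]
for p in [(127,147),(172,119),(217,94)]:
    print("hole scene",ray(cs,(230+p[0]/3.6,140+p[1]/3.6),54))
cv2.imwrite("pics/w1c.png",cv2.resize(im[280:380,220:420],None,fx=4,fy=4))
E
```

```text
Traceback (most recent call last):
ValueError: attempt to get argmax of an empty sequence
```

```bash
cat > m.py <<'E'
from h import *
im=cv2.imread("pics/w1.png");s=ctrl.sense();c=cam("wrist",s);cs=cam("scene");g=cv2.cvtColor(im,cv2.COLOR_BGR2GRAY)
sat=cv2.cvtColor(im,cv2.COLOR_BGR2HSV)[...,1]
def blob(uv,r,dark):
    m=np.zeros_like(g);cv2.circle(m,uv,r,255,-1);v=int(g[uv[1],uv[0]])
    m&=cv2.inRange(g,0,v+25) if dark else cv2.inRange(g,v-9,255)&cv2.inRange(sat,0,10)
    n,l,st,ce=cv2.connectedComponentsWithStats(m);i=l[uv[1],uv[0]]
    cc,rr=cv2.minEnclosingCircle(np.argwhere(l==i)[:,::-1].astype(np.float32));return v,ce[i].round(1),np.round(cc,1),round(rr,1)
P={}
for k,uv,z,r,d in [("C",(252,44),138,24,0),("B",(217,132),138,24,0),("A",(274,201),126,14,0),("E",(398,119),126,14,0),("F",(353,189),106,12,1),("D",(348,43),106,12,1)]:
    b=blob(uv,r,d);P[k]=ray(c,b[2],z);print(k,b,P[k],"r mm",b[3]*(c[2][2]-z)/344)
ctr=sum(P.values())/6;print("ctr",ctr,"hub",ray(c,(311.5,122.5),83))
for k in P:
    d=P[k]-ctr;print(k,np.hypot(*d[:2]).round(1),np.degrees(np.arctan2(d[1],d[0])).round(1))
for p in [(268,335),(303.5,343),(340,349)]:print("hole",ray(c,p,54))
for p in [(127,147),(172,119),(217,94)]:
    print("hole scene",ray(cs,(230+p[0]/3.6,140+p[1]/3.6),54))
E
python3 m.py
```

```text
C (201, array([251.2,  43.2]), array([251.9,  42.5]), 22.1) [ 561.5 -232.1  138. ] r mm 19.65679542324931
B (202, array([216.4, 132.7]), array([215.9, 133.3]), 19.6) [ 597.4 -159.1  138. ] r mm 17.433176031479025
A (201, array([273. , 201.5]), array([273., 202.]), 10.8) [552.1 -92.8 126. ] r mm 9.982779958494138
E (201, array([396.6, 118.9]), array([398., 119.]), 13.9) [ 436.2 -170.8  126. ] r mm 12.848207539173012
F (56, array([353.8, 189.9]), array([353.8, 189.8]), 9.5) [472.8 -99.8 106. ] r mm 9.333474618959638
D (92, array([346.9,  43.1]), array([347. ,  43.1]), 11.3) [ 482.1 -236.4  106. ] r mm 11.101922441499358
ctr [ 517.01666667 -165.16666667  123.33333333] hub [ 515.9 -165.1   83. ]
C 80.4 -56.4
B 80.6 4.3
A 80.4 64.1
E 81.0 -176.0
F 78.9 124.1
D 79.3 -116.1
hole [578.4 113.6  54. ]
hole [531.3 126.2  54. ]
hole [482.1 135.8  54. ]
hole scene [477.  131.6  54. ]
hole scene [527.9 121.9  54. ]
hole scene [577.5 109.3  54. ]
```

The fit is good: rotor centre (516.5,-165), phase 4°, all radii within 1.5 mm of 80, rack holes 50 mm apart with the middle one at (529,123). I'll take tall B now, gripping its cap.

```bash
python3 -m crank '[0.044,-0.0965,0.1,0,-0.2, 0.044,-0.0965,0.1,0,-0.2, 0.044,-0.0965,0.1,0,-0.2, 0.044,-0.0965,0.1,0,-0.2, 0.044,-0.0965,0.187,0,-0.2, 0.044,-0.0965,0.187,0,-0.2, 0.044,-0.0965,0.187,0,-0.2, 0.044,-0.0965,0.187,0,-0.2]' 40
python3 -m crank '[0,0,0,0,-0.2, 0,0,0,0,1, 0,0,0,0,1, 0,0,0,0,1, 0,0,0,0,1]' 40
```

```text
clock: 1.53
ee_pos: [594.9, -158.6, 110.8]
eef_rot: [0.707, -0.707, -0.003, 0.003]
wrist_force: [-0.1, -0.5, 0.6]
gripper_width: 51.3
grasp_force: 0.0
clock: 1.95
ee_pos: [598.1, -159.2, 117.2]
eef_rot: [0.707, -0.707, 0.002, -0.002]
wrist_force: [0.0, -0.8, 6.6]
gripper_width: 31.6
grasp_force: 39.6
```

```bash
python3 -m crank '[0,0,0,0,1, 0,0,0,0,1, 0,0,0,0,1]' 40;python3 - <<'E'
from h import *
im,s=snap("side"); w,_=snap("wrist");sc,_=snap("scene")
u=proj(cam("side"),(596,-159,100)).astype(int);v=proj(cam("scene"),(596,-159,100)).astype(int)
def crop(i,p,h=55):
    y=max(0,p[1]-h);x=max(0,p[0]-h);return cv2.resize(i[y:y+2*h,x:x+2*h],(400,400),interpolation=cv2.INTER_CUBIC)
cv2.imwrite("pics/g1.png",np.hstack([crop(im,u),crop(sc,v)]))
E
```

```text
clock: 2.2
ee_pos: [598.1, -159.2, 117.2]
eef_rot: [0.707, -0.707, 0.002, -0.002]
wrist_force: [0.2, 0.1, 6.7]
gripper_width: 31.5
grasp_force: 39.6
```

View pics/g1.png

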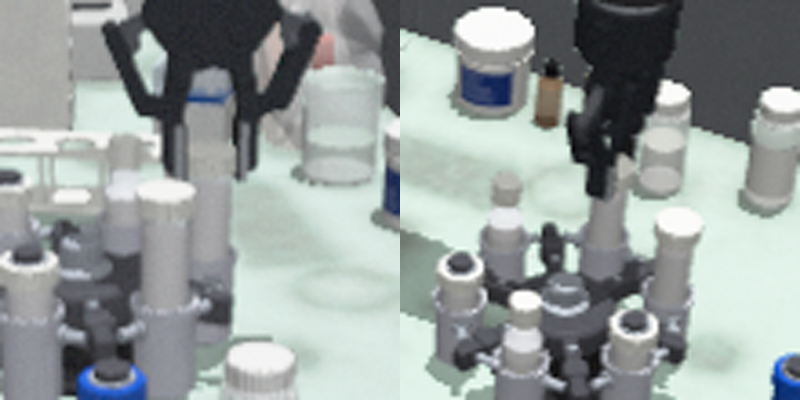

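The side crop shows the pads on either side of tall B's cap at (210,160). The grip holds, so I'll lift.

```bash
python3 -m crank '[0,0,-0.015,0,1, 0,0,-0.03,0,1, 0,0,-0.06,0,1, 0,0,-0.095,0,1, 0,0,-0.13,0,1, 0,0,-0.13,0,1, 0,0,-0.13,0,1]' 40
python3 - <<'E'
from h import *
im,s=snap("side"); w,_=snap("wrist");sc,_=snap("scene")
u=proj(cam("side"),(596,-159,200)).astype(int);v=proj(cam("scene"),(596,-159,200)).astype(int)
def crop(i,p,h=65):
    y=max(0,p[1]-h);x=max(0,p[0]-h);return cv2.resize(i[y:y+2*h,x:x+2*h],(400,400),interpolation=cv2.INTER_CUBIC)
cv2.imwrite("pics/g2.png",np.hstack([crop(im,u),crop(sc,v)]))
E
```

```text
clock: 2.93
ee_pos: [597.7, -159.0, 248.3]
eef_rot: [0.707, -0.707, 0.002, -0.003]
wrist_force: [-1.2, 0.7, -1.3]
gripper_width: 31.2
grasp_force: 40.0
```

View pics/g2.png

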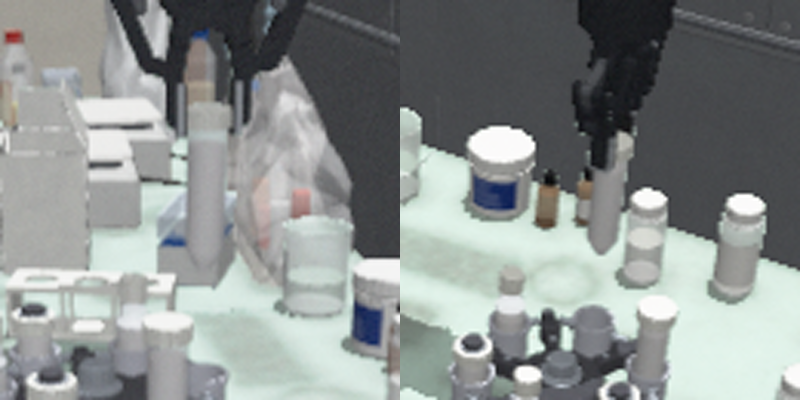

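The tube hangs upright and clear. Next is the middle rack hole.

```bash
python3 -m crank '[-0.2835,0.068,0,0,1, -0.2835,0.068,0,0,1, -0.2835,0.068,0,0,1, -0.2835,0.068,0,0,1, -0.2835,0.068,0,0,1, -0.2835,0.068,0,0,1, -0.2835,0.068,0,0,1, -0.2835,0.068,0,0,1]' 40
python3 -m crank '[0,0,0,0,1, 0,0,0.03,0,1, 0,0,0.06,0,1, 0,0,0.09,0,1, 0,0,0.11,0,1, 0,0,0.115,0,1, 0,0,0.115,0,1, 0,0,0.115,0,1]' 40
python3 - <<'E'
from h import *
im,s=snap("side"); w,_=snap("wrist");sc,_=snap("scene")
u=proj(cam("side"),(530,124,70)).astype(int);v=proj(cam("scene"),(530,124,70)).astype(int)
def crop(i,p,h=55):
    y=max(0,p[1]-h);x=max(0,p[0]-h);return cv2.resize(i[y:y+2*h,x:x+2*h],(400,400),interpolation=cv2.INTER_CUBIC)
cv2.imwrite("pics/g3.png",np.hstack([crop(im,u),crop(sc,v)]))
E
```

```text
clock: 3.75
ee_pos: [526.8, 129.8, 243.3]
eef_rot: [0.709, -0.705, -0.001, 0.0]
wrist_force: [0.7, -1.8, -0.8]
gripper_width: 31.5
grasp_force: 40.0
clock: 4.42
ee_pos: [529.7, 123.7, 128.3]
eef_rot: [-0.707, 0.708, -0.0, 0.0]
wrist_force: [3.7, 1.6, -3.5]
gripper_width: 31.3
grasp_force: 40.5
```

View pics/g3.png

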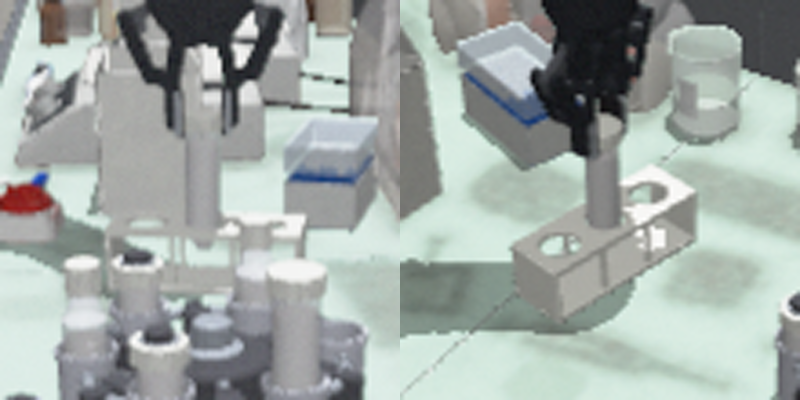

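The foot has entered the middle hole at (205,245) and (603,220) in the crops. I'll lower it and release.

```bash
python3 -m crank '[0,0,0.012,0,1, 0,0,0.023,0,1, 0,0,0.0235,0,1, 0,0,0.0235,0,1]' 40
python3 -m crank '[0,0,0,0,-0.2, 0,0,0,0,-0.2, 0,0,0,0,-0.2, 0,0,0,0,-0.2, 0,0,-0.03,0,-0.2, 0,0,-0.07,0,-0.2, 0,0,-0.11,0,-0.2, 0,0,-0.11,0,-0.2]' 40
python3 -m crank '[0,0,0,0,-0.2, 0,0,0,0,-0.2]'
```

```text
clock: 4.9
ee_pos: [529.6, 124.3, 105.5]
eef_rot: [-0.707, 0.707, -0.0, 0.001]
wrist_force: [4.9, 2.2, -4.6]
gripper_width: 31.5
grasp_force: 40.5
clock: 5.57
ee_pos: [532.0, 125.5, 224.2]
eef_rot: [0.708, -0.707, 0.002, -0.005]
wrist_force: [1.9, -0.5, 2.6]
gripper_width: 51.2
grasp_force: 0.0
clock: 5.73
ee_pos: [527.9, 124.3, 215.8]
eef_rot: [-0.707, 0.707, 0.0, 0.0]
wrist_force: [-0.6, 0.4, -1.2]
gripper_width: 51.3
grasp_force: 0.0
```

```bash
python3 -m crank '[0.035,-0.0035,0,0,-0.2, 0.07,-0.007,0,0,-0.2, 0.105,-0.0105,0,0,-0.2, 0.14,-0.014,0,0,-0.2, 0.17,-0.017,0,0,-0.2, 0.195,-0.0195,0,0,-0.2, 0.21,-0.021,0,0,-0.2, 0.217,-0.0216,0,0,-0.2]'
python3 -m crank '[0,0,0,0,-0.2, 0,0,0,0,-0.2, 0,0,0,0,-0.2, 0,0,0,0,-0.2, 0,0,0,0,-0.2, 0,0,0,0,-0.2]'
python3 - <<'E'
from h import *
snap("wrist","w2")
print(proj(cam("wrist",ctrl.sense()),(551.6,-93.1,126)))
E
```

```text
clock: 6.4
ee_pos: [549.0, -94.6, 213.9]
eef_rot: [-0.706, 0.708, 0.001, -0.001]
wrist_force: [0.5, 1.3, -0.1]
gripper_width: 51.2
grasp_force: 0.0
clock: 6.9
ee_pos: [550.1, -91.8, 215.9]
eef_rot: [0.707, -0.707, 0.0, -0.0]
wrist_force: [-0.2, 0.7, -0.3]
gripper_width: 51.0
grasp_force: 0.0
[325.1 204.6]
```

View pics/w2.png

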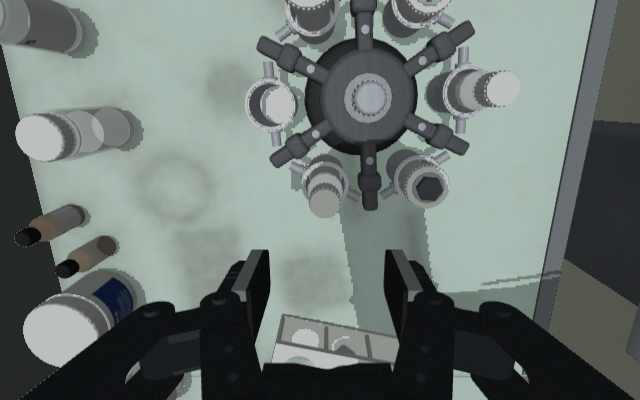

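The slim cap A at (324,202) matches the prediction of (325,205), and bucket B at (274,104) is empty. I'll descend and grip.

```bash
python3 -m crank '[0.001,-0.0015,0.03,0,-0.2, 0.001,-0.0015,0.06,0,-0.2, 0.001,-0.0015,0.09,0,-0.2, 0.001,-0.0015,0.11,0,-0.2, 0.001,-0.0015,0.118,0,-0.2, 0.001,-0.0015,0.118,0,-0.2, 0.001,-0.0015,0.118,0,-0.2, 0.001,-0.0015,0.118,0,-0.2]'
python3 -m crank '[0,0,0,0,1, 0,0,0,0,1, 0,0,0,0,1, 0,0,0,0,1, 0,0,0,0,1, 0,0,0,0,1]' 40
python3 -m crank '[0,0,-0.01,0,1, 0,0,-0.03,0,1, 0,0,-0.055,0,1, 0,0,-0.08,0,1, 0,0,-0.095,0,1, 0,0,-0.1,0,1, 0,0,-0.1,0,1, 0,0,-0.1,0,1]' 40
python3 - <<'E'
from h import *
im=cv2.imread("pics/w2.png")
im,s=snap("side"); w,_=snap("wrist","w3")
print(s["ee_pos"])
u=proj(cam("side"),(551,-93,180)).astype(int)
def crop(i,p,h=65):
    y=max(0,p[1]-h);x=max(0,p[0]-h);return cv2.resize(i[y:y+2*h,x:x+2*h],(400,400),interpolation=cv2.INTER_CUBIC)
cv2.imwrite("pics/g4.png",crop(im,u))
E
```

```text
clock: 7.62
ee_pos: [552.8, -93.3, 99.4]
eef_rot: [0.707, -0.707, 0.001, -0.001]
wrist_force: [0.4, -0.2, -0.0]
gripper_width: 51.4
grasp_force: 0.0
clock: 8.12
ee_pos: [552.3, -93.6, 99.0]
eef_rot: [0.707, -0.707, 0.001, -0.001]
wrist_force: [-0.8, -0.0, 6.9]
gripper_width: 19.8
grasp_force: 39.1
clock: 8.78
ee_pos: [551.1, -93.4, 197.4]
eef_rot: [-0.707, 0.707, 0.0, -0.0]
wrist_force: [-0.1, -0.2, -1.7]
gripper_width: 19.4
grasp_force: 39.1
[551.05887401 -93.44404101 197.35140286]
```

View pics/g4.png

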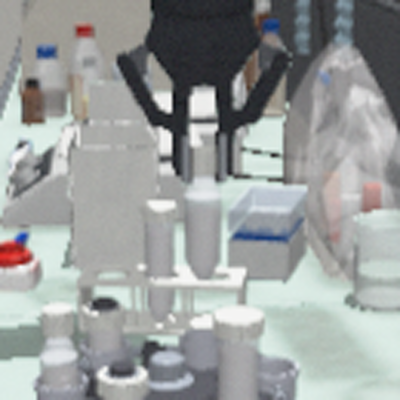

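The slim tube is held upright, and the tall tube stands in the rack at (160,260). Now A goes to B.

```bash
python3 -m crank '[0.02,-0.014,0,0,1, 0.04,-0.028,0,0,1, 0.058,-0.04,0,0,1, 0.066,-0.0453,0,0,1, 0.066,-0.0453,0,0,1, 0.066,-0.0453,0,0,1, 0.066,-0.0453,0,0,1, 0.066,-0.0453,0,0,1]' 40
python3 -m crank '[0,0,0.02,0,1, 0,0,0.04,0,1, 0,0,0.06,0,1, 0,0,0.075,0,1, 0,0,0.09,0,1, 0,0,0.096,0,1, 0,0,0.096,0,1, 0,0,0.096,0,1]' 40
```

```text
clock: 9.55
ee_pos: [596.4, -158.9, 197.6]
eef_rot: [0.707, -0.707, -0.0, 0.0]
wrist_force: [-0.8, 0.2, -0.7]
gripper_width: 19.5
grasp_force: 39.2
clock: 10.22
ee_pos: [597.0, -159.2, 102.4]
eef_rot: [0.707, -0.707, 0.0, 0.0]
wrist_force: [0.5, 0.2, -0.2]
gripper_width: 19.3
grasp_force: 39.2
```

```bash
python3 -m crank '[0,0,0.0015,0,1, 0,0,0.0025,0,1, 0,0,0.0025,0,-0.2, 0,0,0.0025,0,-0.2, 0,0,0.0025,0,-0.2, 0,0,0.0025,0,-0.2, 0,0,0.0025,0,-0.2, 0,0,0.0025,0,-0.2]' 40
python3 -m crank '[0,0,-0.015,0,-0.2, 0,0,-0.04,0,-0.2, 0,0,-0.075,0,-0.2, 0,0,-0.1,0,-0.2, 0,0,-0.11,0,-0.2, 0,0,-0.11,0,-0.2, 0,0,-0.11,0,-0.2, 0,0,-0.11,0,-0.2]' 40
python3 -m crank '[-0.015,0.03,0,0.1,-0.2, -0.03,0.06,0,0.2,-0.2, -0.045,0.095,0,0.28,-0.2, -0.057,0.117,0,0.28,-0.2, -0.0606,0.125,0,0.28,-0.2, -0.0606,0.125,0,0.28,-0.2, -0.0606,0.125,0,0.28,-0.2, -0.0606,0.125,0,0.28,-0.2]' 40
python3 - <<'E'
from h import *
im,s=snap("wrist","w4");print(s["ee_pos"],s["joints"])
c=cam("wrist",s);print(proj(c,(471.8,-98.7,106)),proj(c,(596.3,-159.4,126)),proj(c,(551.6,-93.1,70)))
E
```

```text
clock: 10.88
ee_pos: [596.9, -159.5, 99.4]
eef_rot: [-0.707, 0.707, -0.0, 0.0]
wrist_force: [-0.6, 0.5, 0.2]
gripper_width: 51.2
grasp_force: 0.0
clock: 11.55
ee_pos: [596.1, -159.3, 208.0]
eef_rot: [-0.707, 0.707, 0.001, -0.0]
wrist_force: [-0.1, 0.4, -0.9]
gripper_width: 51.1
grasp_force: 0.0
clock: 12.22
ee_pos: [472.5, -99.0, 208.9]
eef_rot: [-0.602, 0.799, 0.0, -0.0]
wrist_force: [0.4, 1.1, -0.7]
gripper_width: 51.4
grasp_force: 0.0
[472.5302305  -99.04050172 208.85305473] [ 2.02071708e-01  5.61456243e-02 -4.31774218e-01  1.87388223e-04
 -1.08352088e+00 -4.81884095e-01]
[328.  201.1] [124.  174.9] [241.  219.8]
```

View pics/w4.png

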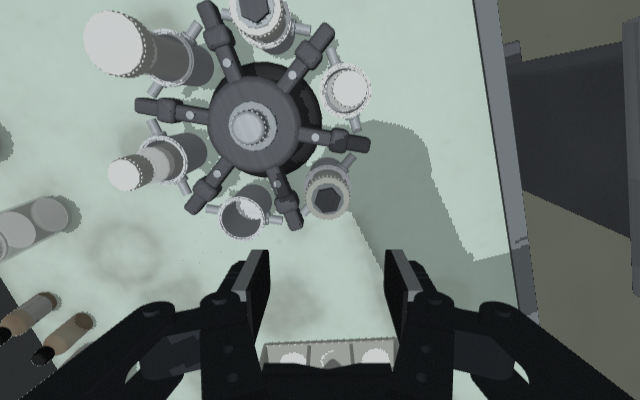

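The wrist view shows slim seated in B at (126,174), as predicted, and short F's nut at (328,198) under the gripper. Bucket A at (243,217) is empty. I'll grip the short tube.

```bash
python3 -m crank '[0,0,0.03,0,-0.2, 0,0,0.06,0,-0.2, 0,0,0.09,0,-0.2, 0,0,0.115,0,-0.2, 0,0,0.128,0,-0.2, 0,0,0.132,0,-0.2, 0,0,0.132,0,-0.2, 0,0,0.132,0,-0.2]'
python3 -m crank '[0,0,0,0,1, 0,0,0,0,1, 0,0,0,0,1, 0,0,0,0,1, 0,0,0,0,1, 0,0,0,0,1]' 40
python3 -m crank '[0,0,-0.01,0,1, 0,0,-0.03,0,1, 0,0,-0.055,0,1, 0,0,-0.08,0,1, 0,0,-0.095,0,1, 0,0,-0.1,0,1, 0,0,-0.1,0,1, 0,0,-0.1,0,1]' 40
python3 - <<'E'
from h import *
im,s=snap("side")
print(s["ee_pos"])
u=proj(cam("side"),(472,-99,160)).astype(int)
def crop(i,p,h=65):
    y=max(0,p[1]-h);x=max(0,p[0]-h);return cv2.resize(i[y:y+2*h,x:x+2*h],(400,400),interpolation=cv2.INTER_CUBIC)
cv2.imwrite("pics/g5.png",crop(im,u))
E
```

```text
clock: 12.93
ee_pos: [472.7, -99.1, 77.5]
eef_rot: [-0.601, 0.799, -0.0, -0.0]
wrist_force: [0.4, -0.2, 0.9]
gripper_width: 51.5
grasp_force: 0.0
clock: 13.43
ee_pos: [472.9, -98.8, 78.5]
eef_rot: [-0.602, 0.799, -0.001, 0.001]
wrist_force: [-0.5, -0.3, 6.3]
gripper_width: 32.4
grasp_force: 39.9
clock: 14.1
ee_pos: [471.3, -98.8, 176.7]
eef_rot: [-0.601, 0.799, 0.0, -0.0]
wrist_force: [-0.1, 0.4, -0.1]
gripper_width: 32.6
grasp_force: 40.0
[471.33809339 -98.81475468 176.71006118]
```

View pics/g5.png

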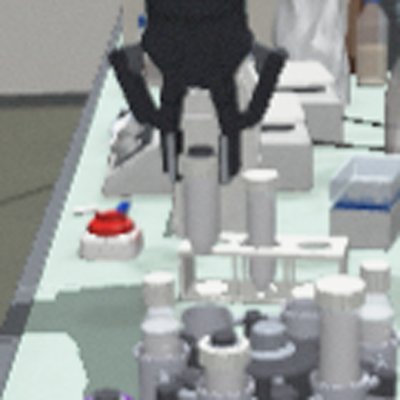

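The short tube is held upright. I'll move it to A, turning on the way so the fingers clear the arm ends.

```bash
python3 -m crank '[-0.005,-0.013,0,-0.12,1, -0.01,-0.026,0,-0.24,1, -0.015,-0.039,0,-0.36,1, -0.02,-0.052,0,-0.48,1, -0.025,-0.065,0,-0.6,1, -0.0274,-0.0751,0,-0.7,1, -0.0274,-0.0751,0,-0.7,1, -0.0274,-0.0751,0,-0.7,1]' 40
python3 -m crank '[0,0,0,0,1, 0,0,0,0,1, 0,0,0.02,0,1, 0,0,0.04,0,1, 0,0,0.06,0,1, 0,0,0.075,0,1, 0,0,0.075,0,1, 0,0,0.075,0,1]' 40
```

```text
clock: 14.82
ee_pos: [550.9, -93.4, 175.4]
eef_rot: [0.838, -0.545, -0.001, 0.001]
wrist_force: [-0.0, -0.1, -0.5]
gripper_width: 32.6
grasp_force: 40.0
clock: 15.48
ee_pos: [551.0, -93.4, 102.2]
eef_rot: [0.839, -0.544, -0.0, 0.001]
wrist_force: [0.1, -1.1, -0.9]
gripper_width: 33.1
grasp_force: 40.2
```

```bash
python3 -m crank '[0,0,0.012,0,1, 0,0,0.022,0,1, 0,0,0.0235,0,1, 0,0,0.0235,0,1, 0,0,0.0235,0,-0.2, 0,0,0.0235,0,-0.2, 0,0,0.0235,0,-0.2, 0,0,0.0235,0,-0.2]' 40
python3 -m crank '[0,0,0,0,-0.2, 0,0,-0.02,0,-0.2, 0,0,-0.05,0,-0.2, 0,0,-0.085,0,-0.2, 0,0,-0.12,0,-0.2, 0,0,-0.13,0,-0.2, 0,0,-0.13,0,-0.2, 0,0,-0.13,0,-0.2]' 40
python3 -m crank '[-0.036,-0.012,0,0.1,-0.2, -0.072,-0.024,0,0.2,-0.2, -0.108,-0.036,0,0.3,-0.2, -0.144,-0.048,0,0.42,-0.2, -0.175,-0.058,0,0.42,-0.2, -0.197,-0.065,0,0.42,-0.2, -0.2072,-0.0686,0,0.42,-0.2, -0.2072,-0.0686,0,0.42,-0.2]' 40
python3 -m crank '[0,0,0,0,-0.2, 0,0,0,0,-0.2, 0,0,0,0,-0.2, 0,0,0,0,-0.2]'
python3 - <<'E'
from h import *
im,s=snap("wrist","w5");c=cam("wrist",s);print(s["ee_pos"],proj(c,(530,124,124)),proj(c,(551.6,-93.1,106)))
i2,_=snap("scene");v=proj(cam("scene"),(516,-100,80)).astype(int)
cv2.imwrite("pics/g6.png",np.hstack([cv2.resize(im,(480,300)),cv2.resize(i2[v[1]-60:v[1]+60,v[0]-64:v[0]+64],(320,300),interpolation=cv2.INTER_CUBIC)]))
E
```

```text
clock: 16.15
ee_pos: [551.8, -93.3, 79.2]
eef_rot: [0.839, -0.544, 0.0, -0.0]
wrist_force: [0.2, -0.0, -0.6]
gripper_width: 50.9
grasp_force: 0.0
clock: 16.82
ee_pos: [551.8, -93.2, 209.5]
eef_rot: [0.839, -0.544, 0.001, -0.001]
wrist_force: [-0.3, -0.1, -0.3]
gripper_width: 51.6
grasp_force: 0.0
clock: 17.48
ee_pos: [529.1, 125.6, 207.4]
eef_rot: [0.708, -0.706, -0.0, 0.001]
wrist_force: [0.1, 0.8, 0.4]
gripper_width: 51.2
grasp_force: 0.0
clock: 17.82
ee_pos: [529.8, 122.8, 208.6]
eef_rot: [-0.707, 0.708, 0.0, -0.0]
wrist_force: [-0.1, 0.5, 0.5]
gripper_width: 51.5
grasp_force: 0.0
[529.81937478 122.78344625 208.63316432] [326.8 210.1] [ 288.6 -164.8]
```

View pics/g6.png

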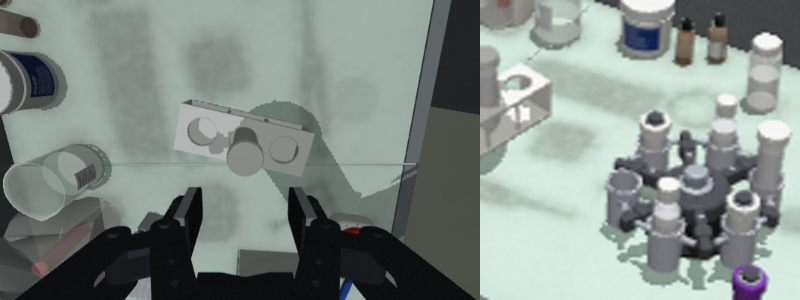

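The tall tube stands in the rack with its cap at (245,153) in the left view. The scene crop shows A short, B slim and F empty, all seated. I'll fetch the tall tube.

```bash
python3 -m crank '[0.003,0,0.03,0,-0.2, 0.003,0,0.06,0,-0.2, 0.003,0,0.085,0,-0.2, 0.003,0,0.1,0,-0.2, 0.003,0,0.105,0,-0.2, 0.003,0,0.105,0,-0.2, 0.003,0,0.105,0,-0.2, 0.003,0,0.105,0,-0.2]'
python3 -m crank '[0,0,0,0,1, 0,0,0,0,1, 0,0,0,0,1, 0,0,0,0,1, 0,0,0,0,1, 0,0,0,0,1]' 40
python3 -m crank '[0,0,-0.01,0,1, 0,0,-0.03,0,1, 0,0,-0.06,0,1, 0,0,-0.09,0,1, 0,0,-0.12,0,1, 0,0,-0.135,0,1, 0,0,-0.14,0,1, 0,0,-0.14,0,1]' 40
python3 -m crank '[0,0,0,0,1, 0,0,0,0,1, 0,0,0,0,1, 0,0,0,0,1]'
```

```text
clock: 18.58
ee_pos: [530.7, 121.2, 105.1]
eef_rot: [0.707, -0.707, 0.0, -0.001]
wrist_force: [-0.7, 0.1, 0.5]
gripper_width: 51.2
grasp_force: 0.0
clock: 19.08
ee_pos: [530.6, 121.3, 105.2]
eef_rot: [0.707, -0.707, 0.0, -0.001]
wrist_force: [-1.5, 0.4, 6.1]
gripper_width: 31.4
grasp_force: 39.5
clock: 19.75
ee_pos: [530.1, 121.1, 245.7]
eef_rot: [0.707, -0.707, 0.0, -0.002]
wrist_force: [1.1, -1.4, -0.8]
gripper_width: 31.6
grasp_force: 40.5
clock: 20.08
ee_pos: [529.3, 120.6, 242.6]
eef_rot: [-0.707, 0.707, 0.0, -0.001]
wrist_force: [-0.3, -0.3, 0.0]
gripper_width: 31.6
grasp_force: 40.5
```

```bash
python3 -m crank '[0.033,0.009,0,0,1, 0.07,0.018,0,0,1, 0.105,0.028,0,0,1, 0.14,0.037,0,0,1, 0.17,0.045,0,0,1, 0.195,0.052,0,0,1, 0.21,0.056,0,0,1, 0.2195,0.058,0,0,1]' 40
python3 -m crank '[0,0,0,0,1, 0,0,0,0,1, 0,0,0,0,1, 0,0,0,0,1, 0,0,0,0,1, 0,0,0,0,1]'
python3 -m crank '[0,0,0.02,0,1, 0,0,0.04,0,1, 0,0,0.06,0,1, 0,0,0.08,0,1, 0,0,0.095,0,1, 0,0,0.1,0,1, 0,0,0.1,0,1, 0,0,0.1,0,1]' 40
```

```text
clock: 20.75
ee_pos: [470.8, -100.3, 243.4]
eef_rot: [-0.707, 0.708, 0.0, -0.0]
wrist_force: [-0.5, -0.1, -0.4]
gripper_width: 31.3
grasp_force: 40.5
clock: 21.25
ee_pos: [472.0, -98.1, 243.7]
eef_rot: [0.707, -0.707, -0.0, 0.0]
wrist_force: [0.7, 0.7, -0.5]
gripper_width: 31.7
grasp_force: 40.5
clock: 21.92
ee_pos: [472.0, -98.6, 144.2]
eef_rot: [0.707, -0.707, 0.0, 0.0]
wrist_force: [0.1, -1.2, 0.0]
gripper_width: 31.6
grasp_force: 40.4
```

Lower the last 24 mm, release, then retreat clear of the rotor.

```bash
python3 -m crank '[0,0,0.012,0,1, 0,0,0.022,0,1, 0,0,0.024,0,1, 0,0,0.024,0,1, 0,0,0.024,0,-0.2, 0,0,0.024,0,-0.2, 0,0,0.024,0,-0.2, 0,0,0.024,0,-0.2]' 40
python3 -m crank '[0,0,0,0,-0.2, 0,0,-0.02,0,-0.2, 0,0,-0.05,0,-0.2, 0,0,-0.09,0,-0.2, 0,0,-0.13,0,-0.2, 0,0,-0.15,0,-0.2, 0,0,-0.16,0,-0.2, 0,0,-0.16,0,-0.2]' 40
python3 -m crank '[0,-0.02,-0.02,0,-0.2, 0,-0.04,-0.02,0,-0.2, 0,-0.04,-0.02,0,-0.2, 0,-0.04,-0.02,0,-0.2, 0,-0.04,-0.02,0,-0.2, 0,-0.04,-0.02,0,-0.2, 0,-0.04,-0.02,0,-0.2, 0,-0.04,-0.02,0,-0.2]'
python3 - <<'E'
from h import *
im,s=snap("wrist","w6");c=cam("wrist",s);print(s["ee_pos"])
i2,_=snap("side");v=proj(cam("side"),(516,-165,80)).astype(int);i3,_=snap("scene");w=proj(cam("scene"),(516,-165,80)).astype(int)
cr=lambda i,v:cv2.resize(i[v[1]-55:v[1]+55,v[0]-58:v[0]+58],(316,300),interpolation=cv2.INTER_CUBIC)
cv2.imwrite("pics/g7.png",np.vstack([cv2.resize(im[:230],(632,228)),np.hstack([cr(i2,v),cr(i3,w)])]))
T=dict(A=(551.6,-93.1,106),B=(596.3,-159.4,126),C=(561.2,-231.3,138),D=(481.4,-236.9,106),E=(436.7,-170.6,126),F=(471.8,-98.7,138))
for k in T:print(k,proj(c,T[k]))
E
```

```text
clock: 22.58
ee_pos: [472.1, -98.5, 120.3]
eef_rot: [0.707, -0.707, 0.0, -0.0]
wrist_force: [0.2, 0.0, -0.4]
gripper_width: 51.1
grasp_force: 0.0
clock: 23.25
ee_pos: [472.8, -98.6, 282.2]
eef_rot: [0.707, -0.707, 0.001, -0.002]
wrist_force: [-0.2, 0.4, 0.5]
gripper_width: 51.3
grasp_force: 0.0
clock: 23.92
ee_pos: [511.3, -98.7, 299.6]
eef_rot: [0.707, -0.707, -0.0, 0.0]
wrist_force: [0.4, 0.7, 0.1]
gripper_width: 51.2
grasp_force: 0.0
[511.29841809 -98.68583308 299.63599696]
A [286.6 181. ]
B [231.6 113.3]
C [264.6  21. ]
D [360.8  22.2]
E [411.4 100.4]
F [370.4 182.9]
```

View pics/g7.png

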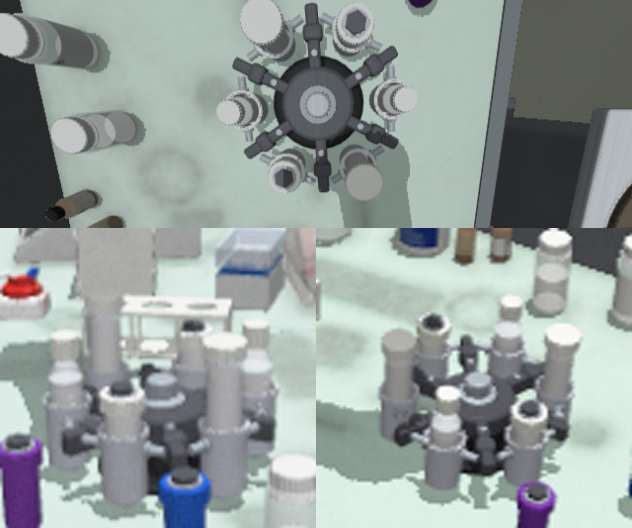

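Every pair is now opposite its twin and seated: tall at (262,27) and (365,180), slim at (240,108) and (400,98), short at (285,175) and (355,22). The rack is empty and the gripper is clear.

```bash
python3 -c "
from bench import ctrl
print(ctrl.hand_in())"
```

```text
the job is handed in; nothing more can be done
None
```

The job is handed in: all six tubes are seated upright in the rotor, each opposite its twin, with the rack empty again, in about 24 s of robot time and without the arm going near the timer or the vial.

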